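Reset the cut-off length stop by one hole

ROBOT

A 6-joint arm with a two-finger parallel gripper is mounted at the origin on the work surface. World frame = base frame: x ahead of the robot, y to its left, z up, the work surface at z = 0. Lengths are in m, angles in rad, forces in N, time in s.
With the tool pointing down it reaches from about 0.4 to 0.825 m from the base axis. Payload 7 kg.
Tool frame: the origin (TCP) lies midway between the tips of the shut fingers; the grasp point (between the pads) lies 19 mm behind it; z points along the fingers, y is the line along which they close (so a half turn about z gives the same grasp; the last joint's range is limited). The gripper opens to 88 mm and grips with 3 to 60 N. Pads are 19 mm wide; open, the fingers measure 130 mm over their backs; the gripper's body (78 mm by 193 mm) begins 47 mm behind the grasp point.
Start: joints at [-0.839, 0.359, 0.012, 0, -1.224, -0.288], TCP at [0.29, -0.61, 0.227] pointing down, gripper open.
Joint ranges: [-3.07, 3.07], [-1.43, 2.12], [-1.02, 1.25], [-3.03, 1.67], [-3.05, -0], [-3.03, 3.03]. Speed limits (rad/s): [2.39, 2.39, 3.01, 3.14, 3.14, 3.14].

INTERFACE

Orientations are given as a unit quaternion [x, y, z, w].
In Python, from workcell import manip gives the robot as it stands.
- The arm moves only by the tool apply_moves, never from a script. Its argument "plan" is a list of rows, each a list of 7 numbers: the opening, from 0 (shut) to 1 (fully open), then the shift along the tool's x, y, z in m, then the turn, a rotation vector about the tool's x, y, z in rad. A call has 1 to 12 rows; each row is the pose to reach, as a shift and turn from the pose commanded when the call began, along the tool's axes at that moment; what a row does not reach only later rows make up. A row lasts 1/10 s, in which the tool goes at most 50 mm and 8.59 degrees, less where a joint would pass 70% of its speed; a pose out of reach is approached as far as the arm can. A call with a gripper value outside its range is refused whole. The fingers move at their own pace and stop on an object; the grip force is fixed at half the most. Time passes only in rows, so rows that repeat a pose let the fingers close. It gives the time, the measured TCP pose, the force, the opening and the grip force at its end, in the units of the state.
- manip.get_obs(): the state, without advancing time (a new reading comes with each control period).
- manip.snapshot(name): name is "side" or "top"; returns a dict with "pixels" (420x560x3 uint8, red, green, blue), "range_z" (420x560 float32, m along the optical axis (not along the pixel's ray), 0 where there is no reading), "K" (3x3 intrinsics, pixels), "R" (3x3) and "t" (3): a world point X has camera coordinates R X + t. Camera axes: x right, y down, z forward; pixel columns grow to the right and rows downward; lengths in m; the calibration is good to about 2 mm. A picture is of the moment at which its call begins.
- manip.hand_in(): hands the job in; it is judged then, once.
The state is a dict: "t": time; "joint_positions": joint angles; "qvel": joint speeds; "effort": joint torques, N m; "tool_pos": TCP position; "orientation": TCP orientation; "wrist_force": force on the tool from outside, world axes, zero at the start; "ft_torque": the same for the moment, N m; "gripper_width": finger opening in m; "finger_force": force on a finger pad.
Only numpy, scipy, OpenCV 4.12 (cv2) and the standard library are available. Lean on these libraries where they do the work, as an engineer would, in place of code of your own. Each camera call takes 0.05 s, during which the arm holds its last target. There are 200 camera calls.

TASK

Set the saw's length stop for a shorter cut: first swing the swivelling stop plate on the carriage round until it stands square to the rail, pointing away from it, then pull up the plunger's black knob, slide the carriage along to the next hole nearer the vise, and let the pin go fully home in that hole. Finish while still holding: keep your grip on the knob with the pin fully home and the stop plate still square. Leave the other things on the bench where they lie.

Things in the scene. Friction and masses are not known exactly. Their poses are not given: they have to be found in the camera images.
- rail: Grey square-tube rail, 40 mm wide and 480 mm long, screwed to the bench; its top face is 65 mm above the bench and has a row of 13 mm holes every 50 mm along its centre line. Origin: on the bench under the rail's middle; z up, y along the rail, -x is the side of the stop plate, roughly towards the robot. The rail does not move.
- carriage (a joint): Position of the aluminium carriage (60 mm wide, 90 mm long, top 75 mm above the bench) along the rail's y, in m; 0 in the starting hole, +0.05 is the next hole towards the rail's +y end, -0.05 the next towards its -y end. Locked by the plunger pin (play about 1.5 mm either way); with the pin out it slides with about 2 N of friction (stops at +-0.125).
- plunger (a joint): Lift of the spring plunger in m: 0 is pin fully home, 12 mm deep in a hole; the pin is clear of the rail above 0.012; stop at 0.018. The spring pushes it down with 5 N at 0 and 8 N at 0.018. Let down between two holes, the pin rests on the rail's top at about 0.012.
- knob_grip (a point): Middle of the grip of the plunger's round black knob (vertical axis, 32 mm across, 26 mm high, on a 12 mm stem, in the middle of the carriage). With the pin home this point is 107 mm above the bench, 32 mm above the carriage top and 13 mm below the knob's top; it rises with the plunger and goes with the carriage.
- flag (a joint): Swivel angle of the stop plate about its upright pivot on the carriage, rad: 0 is folded parallel to the rail, pointing to the rail's +y; pi/2 is square to the rail, pointing to the rail's -x; positive is anticlockwise from above. Stiff (about 0.12 N m), stays where it is left; stops at 0 and 2.6.
- flag_pivot (a point): Point on the pivot axis of the stop plate, at the height of the plate's top edge (135 mm above the bench). The pivot is a 20 mm upright steel barrel, 95 mm from the knob's axis on the rail's -x side; it goes with the carriage.
- flag_grip (a point): Point on the middle of the steel stop plate's top edge, 80 mm out from the pivot axis. The plate is 8 mm thick, 55 mm high (80 to 135 mm above the bench) and reaches 123 mm out from the pivot. This point's y axis points out from the pivot along the plate.
- vise: Blue bench vise holding a level 30 mm square steel bar 260 mm long parallel to the rail, fixed to the bench beside one of the rail's two ends (either end); 112 mm high. Origin: on the bench under its middle; same axes as the rail.
- stand: Low steel stand with one black rubber roller, 85 mm high, fixed beside the other end of the rail. Origin: on the bench under its middle.
- tape: Bystander, loose: roll of white tape standing flat on its side face, 72 mm across, 40 mm high. Origin: middle of its underside.
- bolt: Bystander, loose: steel hex bolt lying down, 60 mm long, 21 mm head. Origin: middle of its underside.
- disc: Bystander, loose: grey grinding disc lying flat, 115 mm across. Origin: middle of its underside.
- block: Bystander, loose: hardwood block 50 x 90 x 45 mm. Origin: middle of its underside.
- can: Bystander, loose: small blue tin can standing, 60 mm across, 75 mm high. Origin: middle of its underside.
- wrench: Bystander, loose: open-ended wrench lying flat, 180 mm long. Origin: middle of its underside.
- driver: Bystander, loose: screwdriver with black handle lying flat, 200 mm long. Origin: middle of its underside.

How it is judged:
On the way, in this order (a step that is already met when the one before it is completed fails the run):
1. the stop plate is swung square to the rail (within 6 degrees) while the carriage is still in its starting hole (value of joint flag between 1.4608 and 1.6808 rad and value of joint carriage between -0.006 and 0.006 m), for 0.2 s.
2. the plunger is pulled up clear of the rail (more than 10 mm) (value of joint plunger above 0.01 m), for 0.1 s.
At the end, for the whole second after the job is handed in: The robot still grips the plunger knob (grasp point within 35 mm of its grip point, force over 2 N); the pin is home (lift under 2.5 mm) in the next hole towards the vise (carriage 46 to 54 mm from its start, on the vise side); the stop plate is square to the rail within 6 degrees (0.11 rad) (value of joint flag between 1.4608 and 1.6808 rad and ((y of vise in the frame of rail above 0 m and value of joint carriage between 0.046 and 0.054 m) or (y of vise in the frame of rail below 0 m and value of joint carriage between -0.054 and -0.046 m)) and value of joint plunger below 0.0025 m and contact force between the fingers and plunger above 2 N and distance between the grasp point and knob_grip below 0.035 m); the arm keeps its last pose, push and grip.
It fails at once if a bystander is pushed more than 30 mm from its place (distance of any of tape, bolt, disc, block, can, wrench, driver from where it was at the start of the episode above 0.03 m).
It also fails if it takes over 54 s, if anything falls off the work surface, if the arm or the gripper's body presses on something with over 40 N, if the wrist force passes 120 N, or if a joint passes its speed limit or range.

## Working session

There is one attempt and no reset: what is moved stays moved. The work goes in short steps, Python scripts to look and compute and a tool call to move; the robot and the scene stay as the last step left them, time stands still between calls to the robot, and variables do not carry over. Pictures are saved under pics/ and viewed, at most 10 in all, crops included, and the job is handed in when it is done.

Besides the shell and the picture viewer there is one more tool, called after ">>>" as name([rows], argument=value, ...), one row to a line, values as JSON. apply_moves: Moves the arm, as the interface text tells. Its arguments: {"type":"object","properties":{"plan":{"type":"array","items":{"type":"array","items":{"type":"number"}}}},"required":["plan"]}

```bash
mkdir -p pics; cat > h.py <<'E'
import numpy as np, cv2
from workcell import manip
def snap(n,f):
    s=manip.snapshot(n); cv2.imwrite('pics/'+f+'.png',cv2.resize(s['pixels'][:,:,::-1],None,fx=1.4,fy=1.4)); np.savez('pics/'+f+'.npz',**s); return s
def pt(s,u,v,z=None):
    K,R,t=s['K'],s['R'],s['t']
    ray=np.linalg.inv(K)@[u,v,1]
    if z is None:
        w=s['range_z'][int(v)-1:int(v)+2,int(u)-1:int(u)+2]; d=np.median(w[w>0]) if (w>0).any() else 0
    else:
        c=-R.T@t; r=R.T@ray; d=(z-c[2])/r[2]
    return R.T@(ray*d-t)
E
python3 - <<'E'
from h import *
s=snap('top','top1'); snap('side','side1')
print(s['K'],s['R'],s['t']); o=manip.get_obs(); print(o)
E
```

```text
[[411.28425917   0.         276.01508087]
 [  0.         411.28425917 210.73103886]
 [  0.           0.           1.        ]] [[ 0.15115849 -0.98849266  0.00577769]
 [-0.9647014  -0.14879039 -0.21728466]
 [ 0.21564396  0.02727067 -0.97609118]] [-0.0566305   0.61858043  0.88408293]
{'t': 0.1, 'joint_positions': array([-8.38923483e-01,  3.59307207e-01,  1.11575441e-02, -3.04106488e-04,
       -1.22411102e+00, -2.88106426e-01]), 'qvel': array([ 0.00023961, -0.00062379,  0.00332664,  0.00028782, -0.00018751,
       -0.0002073 ]), 'effort': array([-1.29385502e-03, -5.84163022e+01,  2.93754208e+01,  7.01567754e+00,
        1.01574478e-02, -6.39050882e-05]), 'tool_pos': array([ 0.28959635, -0.6092346 ,  0.22572547]), 'orientation': array([-2.20016492e-01,  9.75495867e-01,  7.08799582e-04, -2.32649301e-04]), 'wrist_force': array([ 0.35206844, -0.06861026, -0.06844965]), 'ft_torque': array([0.00229104, 0.02931611, 0.006     ]), 'finger_force': 0.0, 'gripper_width': 0.08800610466063108}
```

View pics/top1.png

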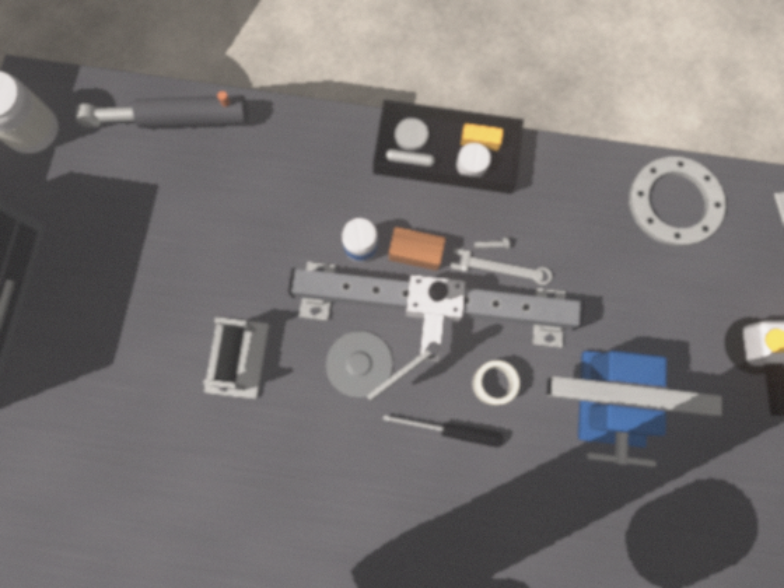

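View pics/side1.png

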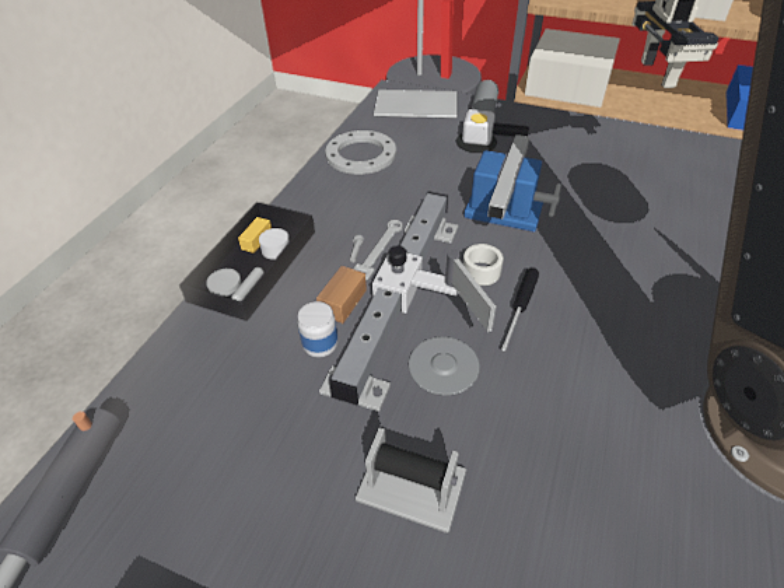

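The top view shows the knob at (439,290), the pivot at (433,350), the plate tip at (370,397), and the vise at the right end, which is world -y and so rail -y. I'll take an enlarged crop for better pixel positions.

```bash
python3 - <<'E'
from h import *
s=np.load('pics/top1.npz')
c=s['pixels'][180:300,200:360,::-1]
cv2.imwrite('pics/crop1.png',cv2.resize(c,None,fx=5,fy=5,interpolation=cv2.INTER_CUBIC))
E
```

```text
(no output)
```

View pics/crop1.png

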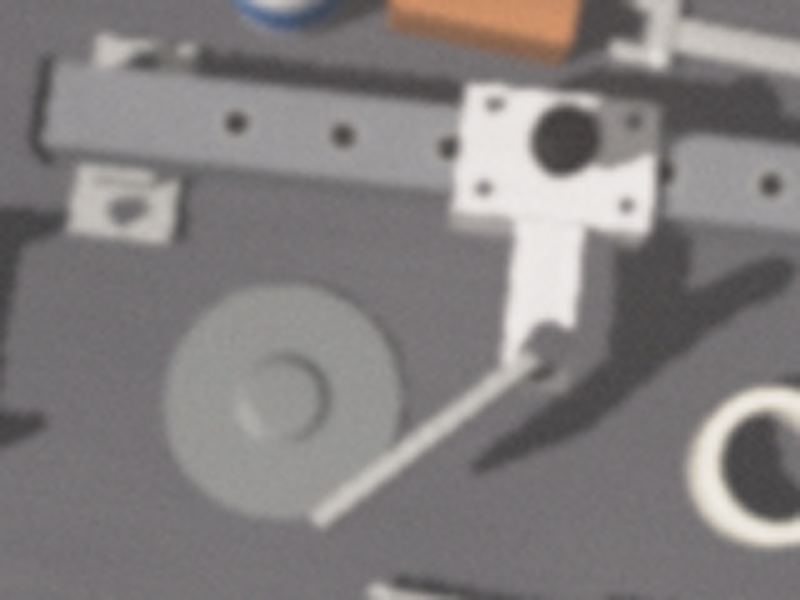

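The crop shows rail holes at (236,122), (343,135) and (770,185), the knob top at (566,139), the barrel at (549,345), and the plate's top edge running from (528,366) to (320,520).

```bash
python3 - <<'E'
from h import *
s=np.load('pics/top1.npz')
P=lambda u,v,z:pt(s,200+u/5,180+v/5,z)
h=[P(236,122,.065),P(343,135,.065),P(770,185,.065)]
d=h[0]-h[2]; L=np.linalg.norm(d);d/=L; print('holes',h,L)
x=np.array([d[1],-d[0],0]); print('rail y',d,'yaw',np.arctan2(-d[0],d[1]))
k=P(566,139,.120); print('knob',k, 'along from hole0',(k-h[2])@d,'off',(k-h[2])@x, 'pred on line')
k2=h[2]+d*((k-h[2])@d)
pv=k2-x*.095; print('k2',k2,'pivot pred',pv,'seen',P(549,345,.135))
a,b=P(528,366,.135),P(320,520,.135)
e=b-pv; print('tip',b,np.linalg.norm(e[:2]),'flag', np.arctan2(-e@x,e@d)); e=b-a; print('flag2',np.arctan2(-e@x,e@d))
print('rail/tip depth', pt(s,200+236/5+6,180+124/5), pt(s,200+420/5,180+446/5),pt(s,200+566/5,180+139/5))
E
```

```text
holes [array([0.6254169 , 0.10665705, 0.065     ]), array([0.62687603, 0.05641212, 0.065     ]), array([ 0.63355142, -0.14290262,  0.065     ])] 0.24969220812027765
rail y [-3.25781842e-02  9.99469190e-01 -2.22318316e-16] yaw 0.03258394971033279
knob [ 0.62748299 -0.04305239  0.12      ] along from hole0 0.09999492021319019 off -0.002812264404613705 pred on line
k2 [ 0.63029376 -0.04296077  0.065     ] pivot pred [ 0.53534419 -0.0460557   0.065     ] seen [ 0.5344644  -0.04676107  0.135     ]
tip [0.44812099 0.03714452 0.135     ] 0.12054112806441934 flag 0.7764155591490819
flag2 0.7519027919568393
rail/tip depth [0.62687151 0.09278906 0.0638205 ] [0.48446884 0.00074369 0.13453788] [ 0.6275718  -0.04307535  0.11963376]
```

```bash
cat >> h.py <<'E'
from scipy.spatial.transform import Rotation as Ro
def go(p,yaw,show=True):
    "tool-frame shift/turn to TCP p, tool pointing down with tool y at world angle yaw (deg)"
    o=manip.get_obs(); R=Ro.from_quat(o['orientation'])
    y=np.array([np.cos(np.radians(yaw)),np.sin(np.radians(yaw)),0]); z=np.array([0,0,-1.])
    T=Ro.from_matrix(np.c_[np.cross(y,z),y,z])
    print('t',o['t'],'pos',o['tool_pos'].round(4),'F',o['wrist_force'].round(1),'j',o['joint_positions'].round(2))
    print('shift',R.inv().apply(np.array(p)-o['tool_pos']).round(4),'turn',(R.inv()*T).as_rotvec().round(4))
E
python3 - <<'E'
from h import *
go([.4777,.0095,.227],45.7); go([.4777,.0095,.107],45.7)
E
```

```text
t 0.1 pos [ 0.2896 -0.6092  0.2257] F [ 0.4 -0.1 -0.1] j [-0.84  0.36  0.01 -0.   -1.22 -0.29]
shift [-0.4355  0.4781 -0.0006] turn [ 1.2000e-03 -1.0000e-03  1.2168e+00]
t 0.1 pos [ 0.2896 -0.6092  0.2257] F [ 0.4 -0.1 -0.1] j [-0.84  0.36  0.01 -0.   -1.22 -0.29]
shift [-0.4355  0.4779  0.1194] turn [ 1.2000e-03 -1.0000e-03  1.2168e+00]
```

>>> apply_moves([
  [1,-0.4355,0.478,0,0,0,1.217],
  [1,-0.4355,0.478,0,0,0,1.217],
  [1,-0.4355,0.478,0,0,0,1.217],
  [1,-0.4355,0.478,0,0,0,1.217],
  [1,-0.4355,0.478,0,0,0,1.217],
  [1,-0.4355,0.478,0,0,0,1.217],
  [1,-0.4355,0.478,0,0,0,1.217],
  [1,-0.4355,0.478,0,0,0,1.217],
  [1,-0.4355,0.478,0,0,0,1.217],
  [1,-0.4355,0.478,0,0,0,1.217],
  [1,-0.4355,0.478,0,0,0,1.217],
  [1,-0.4355,0.478,0,0,0,1.217],
])

```text
t: 1.3
tool_pos: [0.4528, -0.073, 0.2268]
orientation: [0.377, 0.926, 0.0, 0.0]
wrist_force: [2.1, -0.2, -0.2]
gripper_width: 0.0878
finger_force: 0.0
```

```bash
python3 -c "
from h import *
go([.4777,.0095,.227],45.7); go([.4777,.0095,.107],45.7)"
```

```text
t 1.3 pos [ 0.4528 -0.073   0.2268] F [ 2.1 -0.2 -0.2] j [ 0.27 -0.01 -0.44 -0.   -1.13 -2.62]
shift [ 0.0398  0.0765 -0.0002] turn [ 0.0004  0.0002 -0.0001]
t 1.3 pos [ 0.4528 -0.073   0.2268] F [ 2.1 -0.2 -0.2] j [ 0.27 -0.01 -0.44 -0.   -1.13 -2.62]
shift [0.0398 0.0764 0.1198] turn [ 0.0004  0.0002 -0.0001]
```

>>> apply_moves([
  [1,0,0,0,0,0,0],
  [1,0,0,0,0,0,0],
  [1,0,0,0,0,0,0],
])

```text
t: 1.6
tool_pos: [0.4524, -0.0755, 0.2264]
orientation: [0.377, 0.926, -0.0, -0.0]
wrist_force: [0.0, 0.3, 0.1]
gripper_width: 0.0879
finger_force: 0.0
```

```bash
python3 -c "
from h import *
go([.4777,.0095,.227],45.7); go([.4777,.0095,.107],45.7)"
```

```text
t 1.6 pos [ 0.4524 -0.0755  0.2264] F [0.  0.3 0.1] j [ 0.27 -0.01 -0.44 -0.   -1.14 -2.61]
shift [ 0.0412  0.0785 -0.0006] turn [-0.0006 -0.0004 -0.0001]
t 1.6 pos [ 0.4524 -0.0755  0.2264] F [0.  0.3 0.1] j [ 0.27 -0.01 -0.44 -0.   -1.14 -2.61]
shift [0.0412 0.0785 0.1194] turn [-0.0006 -0.0004 -0.0001]
```

>>> apply_moves([
  [1,0.0206,0.0393,0,0,0,0],
  [1,0.0412,0.0785,0,0,0,0],
  [1,0.0412,0.0785,0,0,0,0],
  [1,0.0412,0.0785,0.04,0,0,0],
  [1,0.0412,0.0785,0.08,0,0,0],
  [1,0.0412,0.0785,0.1,0,0,0],
  [1,0.0412,0.0785,0.119,0,0,0],
  [1,0.0412,0.0785,0.119,0,0,0],
  [1,0.0412,0.0785,0.119,0,0,0],
])

```text
t: 2.5
tool_pos: [0.4782, 0.0087, 0.1079]
orientation: [0.378, 0.926, -0.0, -0.0]
wrist_force: [0.8, -0.4, 0.1]
gripper_width: 0.0871
finger_force: 0.0
```

```bash
python3 -c "
from h import *
go([.4777,.0095,.107],45.7); s=snap('top','top2'); c=s['pixels'][150:300,180:380,::-1]
cv2.imwrite('pics/crop2.png',cv2.resize(c,None,fx=4,fy=4,interpolation=cv2.INTER_CUBIC))"
```

```text
t 2.5 pos [0.4782 0.0087 0.1079] F [ 0.8 -0.4  0.1] j [ 0.43  0.15 -0.57  0.   -0.85 -2.78]
shift [0.0009 0.0002 0.0009] turn [-0.0008  0.     -0.0017]
```

View pics/crop2.png

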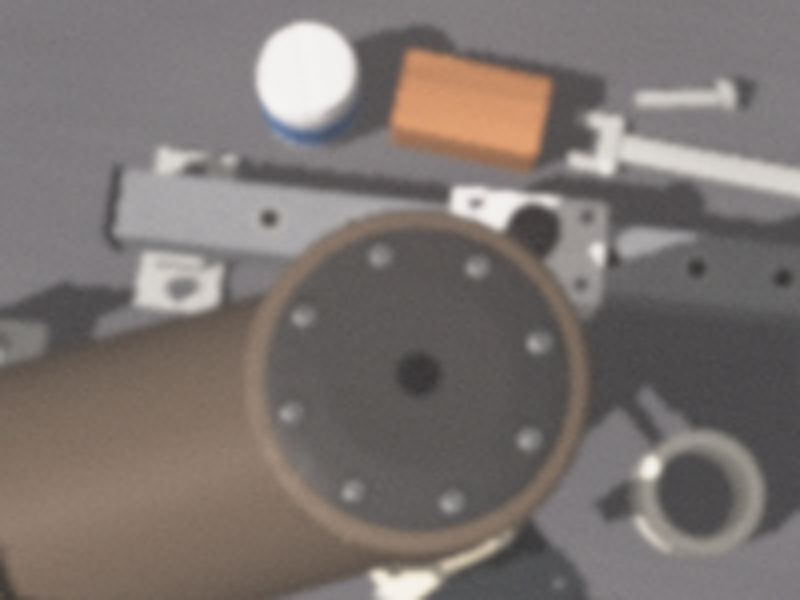

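The arm's wrist flange (418,375) hides the plate in this view, and nothing else has shifted. I'll close on the plate.

>>> apply_moves([
  [0.5,0,0,0,0,0,0],
  [0,0,0,0,0,0,0],
  [0,0,0,0,0,0,0],
  [0,0,0,0,0,0,0],
  [0,0,0,0,0,0,0],
  [0,0,0,0,0,0,0],
  [0,0,0,0,0,0,0],
  [0,0,0,0,0,0,0],
])

```text
t: 3.35
tool_pos: [0.4782, 0.01, 0.1076]
orientation: [0.377, 0.926, -0.0, -0.0]
wrist_force: [0.1, 0.1, -0.5]
gripper_width: 0.0296
finger_force: 0.0
```

>>> apply_moves([
  [0,0,0,0,0,0,0],
  [0,0,0,0,0,0,0],
  [0,0,0,0,0,0,0],
  [0,0,0,0,0,0,0],
  [0,0,0,0,0,0,0],
  [0,0,0,0,0,0,0],
])

```text
t: 3.95
tool_pos: [0.4781, 0.0099, 0.1076]
orientation: [0.377, 0.926, -0.0, -0.0]
wrist_force: [0.1, -0.4, 0.3]
gripper_width: 0.0078
finger_force: 30.0
```

```bash
python3 -c "
from h import *
go([.4777,.0095,.107],45.7); print(manip.get_obs()['orientation'],manip.get_obs()['ft_torque'])
# arc poses about pivot, tool frame
o=manip.get_obs(); R=Ro.from_quat(o['orientation']); pv=np.array([.535,-.0464,o['tool_pos'][2]]); r=o['tool_pos']-pv
y=R.as_matrix()[:,1]; print('yaw',np.degrees(np.arctan2(y[1],y[0])), 'r',np.linalg.norm(r),'dir',np.degrees(np.arctan2(r[1],r[0])))
for a in np.linspace(0,.81,10)[1:]:
  print(round(a,3),R.inv().apply(Ro.from_rotvec([0,0,a]).apply(r)-r).round(4))
"
```

```text
t 3.95 pos [0.4781 0.0099 0.1076] F [ 0.1 -0.4  0.3] j [ 0.43  0.15 -0.57 -0.   -0.84 -2.78]
shift [ 0.     -0.0006  0.0006] turn [-0.0001 -0.     -0.0001]
[ 3.77097516e-01  9.26173559e-01 -3.26175569e-05 -3.70344345e-05] [-0.22039889  0.04287363 -0.08888411]
yaw 45.69197684973996 r 0.08001486315769367 dir 135.29843066868412
0.09 [-0.0003 -0.0072  0.    ]
0.18 [-0.0012 -0.0143  0.    ]
0.27 [-0.0028 -0.0214  0.    ]
0.36 [-0.0049 -0.0282  0.    ]
0.45 [-0.0077 -0.0349  0.    ]
0.54 [-0.0111 -0.0412  0.    ]
0.63 [-0.015  -0.0472  0.    ]
0.72 [-0.0195 -0.0529  0.    ]
0.81 [-0.0244 -0.0581  0.    ]
```

>>> apply_moves([
  [0,-0.0003,-0.0072,0,0,0,-0.09],
  [0,-0.0012,-0.0143,0,0,0,-0.18],
  [0,-0.0028,-0.0214,0,0,0,-0.27],
  [0,-0.0049,-0.0282,0,0,0,-0.36],
  [0,-0.0077,-0.0349,0,0,0,-0.45],
  [0,-0.0111,-0.0412,0,0,0,-0.54],
  [0,-0.015,-0.0472,0,0,0,-0.63],
  [0,-0.0195,-0.0529,0,0,0,-0.72],
  [0,-0.0242,-0.0579,0,0,0,-0.806],
  [0,-0.0242,-0.0579,0,0,0,-0.806],
  [0,-0.0242,-0.0579,0,0,0,-0.806],
  [0,-0.0242,-0.0579,0,0,0,-0.806],
])

```text
t: 5.15
tool_pos: [0.4549, -0.0484, 0.1076]
orientation: [-0.016, 1.0, -0.0, -0.0]
wrist_force: [-0.8, -1.9, 0.6]
gripper_width: 0.008
finger_force: 30.0
```

```bash
python3 -c "
from h import *
go([.455,-.049,.107],91.87);print(manip.get_obs()['ft_torque']); s=snap('side','side2'); c=s['pixels'][150:300,220:400,::-1]
cv2.imwrite('pics/crop3.png',cv2.resize(c,None,fx=4,fy=4,interpolation=cv2.INTER_CUBIC))"
```

```text
t 5.15 pos [ 0.4549 -0.0484  0.1076] F [-0.8 -1.9  0.6] j [ 0.33  0.12 -0.62  0.   -0.84 -1.87]
shift [-0.0001 -0.0006  0.0006] turn [-0.0002 -0.0004 -0.0014]
[-0.77406605  0.27015709 -0.07709907]
```

View pics/crop3.png

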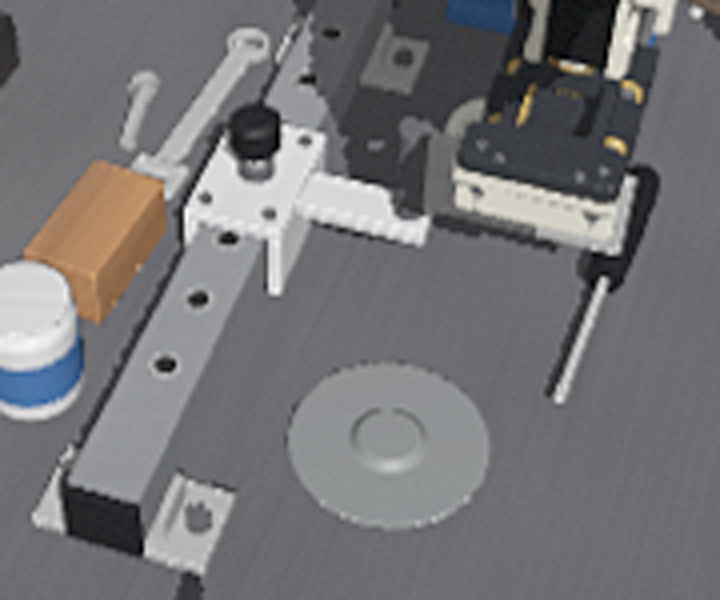

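The plate is gripped and now points straight away from the rail (gripper at about (560,180)); the knob at (255,130) is undisturbed. Next I release and rise.

>>> apply_moves([
  [0.3,0,0,0,0,0,0],
  [0.3,0,0,0,0,0,0],
  [0.5,0,0,0,0,0,0],
  [0.5,0,0,0,0,0,0],
  [1,0,0,-0.02,0,0,0],
  [1,0,0,-0.05,0,0,0],
  [1,0,0,-0.1,0,0,0],
  [1,0,0,-0.1,0,0,0],
  [1,0,0,-0.1,0,0,0],
  [1,0,0,-0.1,0,0,0],
])

```text
t: 6.2
tool_pos: [0.4545, -0.0484, 0.2069]
orientation: [-0.016, 1.0, 0.0, -0.001]
wrist_force: [-0.0, 0.2, -0.2]
gripper_width: 0.0823
finger_force: 0.0
```

```bash
python3 -c "
from h import *
go([.629,-.043,.207],91.87);go([.629,-.043,.089],91.87); s=snap('side','side3'); c=s['pixels'][150:300,220:400,::-1]
cv2.imwrite('pics/crop4.png',cv2.resize(c,None,fx=4,fy=4,interpolation=cv2.INTER_CUBIC))"
```

```text
t 6.2 pos [ 0.4545 -0.0484  0.2069] F [-0.   0.2 -0.2] j [ 0.33  0.01 -0.48 -0.   -1.09 -1.86]
shift [-0.1746 -0.0003 -0.0002] turn [ 0.0001 -0.001  -0.    ]
t 6.2 pos [ 0.4545 -0.0484  0.2069] F [-0.   0.2 -0.2] j [ 0.33  0.01 -0.48 -0.   -1.09 -1.86]
shift [-0.1747 -0.0003  0.1178] turn [ 0.0001 -0.001  -0.    ]
```

View pics/crop4.png

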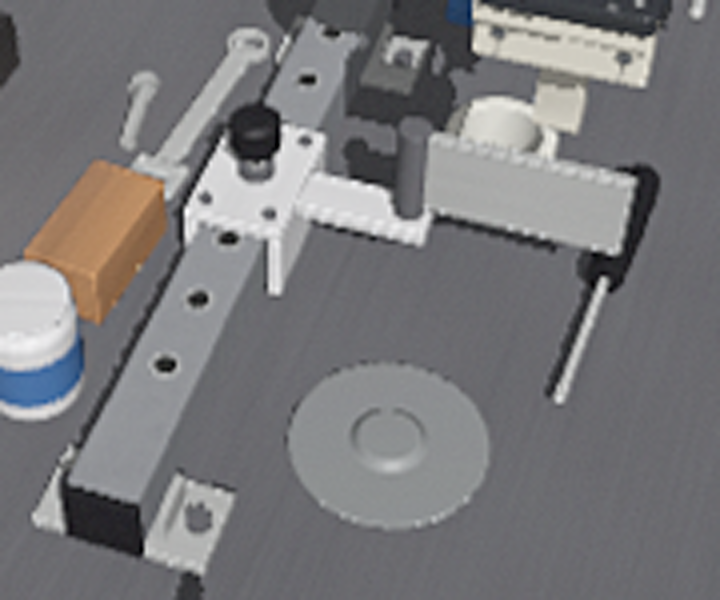

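The plate stands released, with its top edge running from (425,133) to (638,178) in the crop. I'll check its angle numerically and move over the knob.

```bash
python3 -c "
from h import *
s=np.load('pics/side3.npz')
P=lambda u,v:pt(s,220+u/4,150+v/4,.135)
a,b=P(425,133),P(638,178);e=b-a
print(a,b,'len',np.linalg.norm(e),'flag deg',(np.degrees(np.arctan2(e[1],e[0]))-91.87)%360, 'knob top', P(255,112)+0, pt(s,220+255/4,150+115/4,.120))"
```

```text
[ 0.52953445 -0.04462263  0.135     ] [ 0.4116685  -0.05087959  0.135     ] len 0.11803191270097935 flag deg 91.16871664483068 knob top [ 0.62450939 -0.02745862  0.135     ] [ 0.62985613 -0.04059986  0.12      ]
```

>>> apply_moves([
  [1,-0.045,0,0,0,0,0],
  [1,-0.09,0,0,0,0,0],
  [1,-0.135,0,0,0,0,0],
  [1,-0.1746,0,0,0,0,0],
  [1,-0.1746,0,0,0,0,0],
  [1,-0.1746,0,0.04,0,0,0],
  [1,-0.1746,0,0.08,0,0,0],
  [1,-0.1746,0,0.1,0,0,0],
  [1,-0.1746,0,0.117,0,0,0],
  [1,-0.1746,0,0.117,0,0,0],
  [1,-0.1746,0,0.117,0,0,0],
])

```text
t: 7.35
tool_pos: [0.6291, -0.0428, 0.0901]
orientation: [-0.016, 1.0, -0.0, -0.001]
wrist_force: [-0.5, -0.3, 0.5]
gripper_width: 0.0872
finger_force: 0.0
```

```bash
python3 -c "
from h import *
go([.629,-.043,.089],91.87)"
```

```text
t 7.35 pos [ 0.6291 -0.0428  0.0901] F [-0.5 -0.3  0.5] j [ 0.24  0.4  -0.26  0.   -0.91 -1.78]
shift [ 0.0001 -0.0002  0.0011] turn [-0.0006 -0.0017  0.0004]
```

Flag ≈ 91° (good). Closing on the knob.

>>> apply_moves([
  [0,0,0,0.001,0,0,0],
  [0,0,0,0.001,0,0,0],
  [0,0,0,0.001,0,0,0],
  [0,0,0,0.001,0,0,0],
  [0,0,0,0.001,0,0,0],
  [0,0,0,0.001,0,0,0],
  [0,0,0,0.001,0,0,0],
  [0,0,0,0.001,0,0,0],
  [0,0,0,0.001,0,0,0],
  [0,0,0,0.001,0,0,0],
  [0,0,0,0.001,0,0,0],
])

```text
t: 8.45
tool_pos: [0.6296, -0.0427, 0.0896]
orientation: [-0.016, 1.0, -0.0, -0.0]
wrist_force: [-0.2, -0.5, 0.7]
gripper_width: 0.03
finger_force: 30.0
```

>>> apply_moves([
  [0,0,0,-0.004,0,0,0],
  [0,0,0,-0.008,0,0,0],
  [0,0,0,-0.012,0,0,0],
  [0,0,0,-0.0155,0,0,0],
  [0,0,0,-0.0155,0,0,0],
  [0,0,0,-0.0155,0,0,0],
  [0,0,0,-0.0155,0,0,0],
])

```text
t: 9.15
tool_pos: [0.6295, -0.0427, 0.1049]
orientation: [-0.016, 1.0, 0.0, -0.0]
wrist_force: [3.3, -0.9, -7.4]
gripper_width: 0.0299
finger_force: 30.0
```

```bash
python3 -c "
from h import *
d=np.array([-.0326,.9995,0]); o=manip.get_obs()
go(o['tool_pos']-.05*d,91.87); s=snap('side','side4'); c=s['pixels'][150:300,220:400,::-1]
cv2.imwrite('pics/crop5.png',cv2.resize(c,None,fx=4,fy=4,interpolation=cv2.INTER_CUBIC))"
```

```text
t 9.15 pos [ 0.6295 -0.0427  0.1049] F [ 3.3 -0.9 -7.4] j [ 0.24  0.39 -0.24 -0.   -0.94 -1.78]
shift [ 0.   -0.05 -0.  ] turn [ 0.     -0.0002  0.0001]
```

View pics/crop5.png

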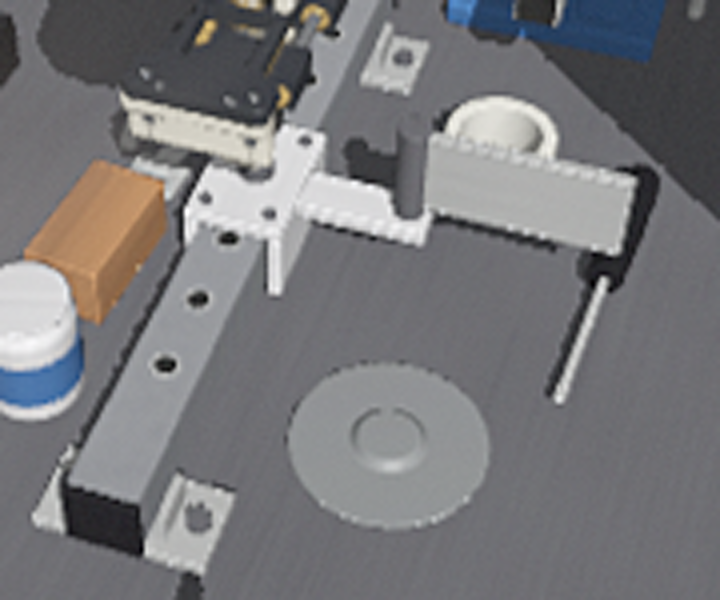

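Force of -7.4 N matches the spring at 15 mm lift, so the pin is clear; the carriage and plate are unmoved. Sliding toward the vise.

>>> apply_moves([
  [0,0,-0.006,0,0,0,0],
  [0,0,-0.014,0,0,0,0],
  [0,0,-0.022,0,0,0,0],
  [0,0,-0.03,0,0,0,0],
  [0,0,-0.038,0,0,0,0],
  [0,0,-0.045,0,0,0,0],
  [0,0,-0.05,0,0,0,0],
  [0,0,-0.05,0,0,0,0],
  [0,0,-0.05,0,0,0,0],
  [0,0,-0.05,0,0,0,0],
])

```text
t: 10.2
tool_pos: [0.6312, -0.0929, 0.1052]
orientation: [-0.016, 1.0, -0.0, -0.0]
wrist_force: [4.5, -1.7, -9.4]
gripper_width: 0.0298
finger_force: 30.0
```

>>> apply_moves([
  [0,0,0,0.003,0,0,0],
  [0,0,0,0.006,0,0,0],
  [0,0,0,0.009,0,0,0],
  [0,0,0,0.012,0,0,0],
  [0,0,0,0.015,0,0,0],
  [0,0,0,0.016,0,0,0],
  [0,0,0,0.016,0,0,0],
  [0,0,0,0.016,0,0,0],
  [0,0,0,0.016,0,0,0],
  [0,0,0,0.016,0,0,0],
])

```text
t: 11.2
tool_pos: [0.6314, -0.0926, 0.0896]
orientation: [-0.016, 1.0, -0.0, 0.0]
wrist_force: [0.4, -0.2, 2.4]
gripper_width: 0.0298
finger_force: 30.0
```

```bash
python3 -c "
from h import *
s=snap('side','side5'); c=s['pixels'][140:300,200:400,::-1]
cv2.imwrite('pics/crop6.png',cv2.resize(c,None,fx=4,fy=3.75,interpolation=cv2.INTER_CUBIC))"
```

```text
(no output)
```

View pics/crop6.png

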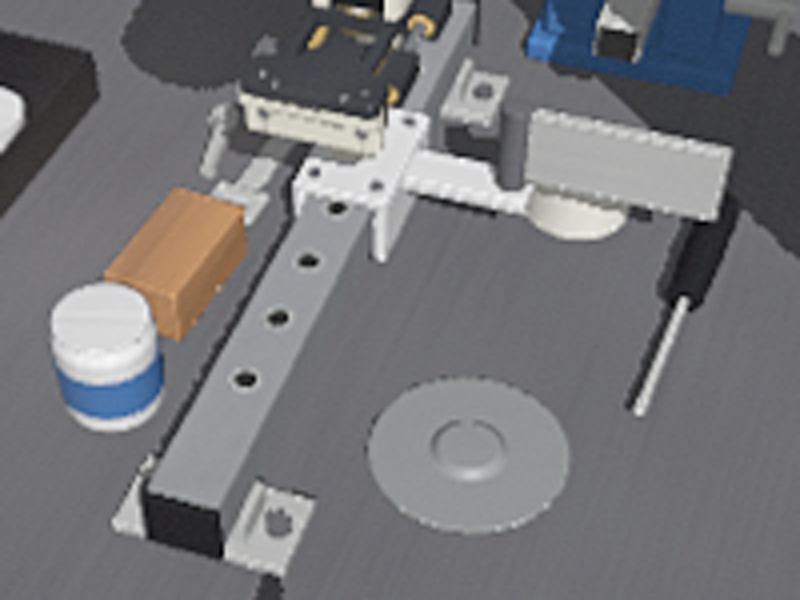

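The carriage has moved one hole towards the vise: four holes now show at (337,208) to (245,380). The TCP height is back at its pin-home value with almost no force, so the pin is home. I'll check the plate angle, then hand in.

```bash
python3 -c "
from h import *
s=np.load('pics/side5.npz')
P=lambda u,v:pt(s,200+u/4,140+v/3.75,.135)
a,b=P(528,109),P(732,150);e=b-a
f=(np.degrees(np.arctan2(e[1],e[0]))-91.87)%360
o=manip.get_obs(); print(f,o['tool_pos'],o['wrist_force'],o['finger_force'])
if abs(f-90)<4 and o['finger_force']>20 and o['tool_pos'][2]<.0905: print(manip.hand_in())"
```

```text
90.14022713674001 [ 0.63135419 -0.09263237  0.08959347] [-0.38930797 -0.36243016  2.82971195] 30.000441083684564
the job is handed in; nothing more can be done
None
```

I handed the job in with the stop plate square at about 90° by camera, the carriage one hole (50 mm) nearer the vise, the pin home (judged from gripper height and force, since I couldn't see it) and the knob still gripped at 30 N; the judge's result was not shown.

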